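# Collect the finished casts from the trimmer's catch tray into the tote

### The arm

A 6-joint arm with a two-finger parallel gripper is mounted at the origin on a cart in front of the work surface, level with it; the furniture and walls round the work are solid. World frame = base frame: x ahead of the robot, y to its left, z up, the work surface at z = 0. Lengths are in m, angles in rad, forces in N, time in s.
With the tool pointing down it reaches from about 0.275 to 0.85 m from the base axis. Payload 5.2 kg.
Tool frame: the origin (TCP) lies midway between the tips of the shut fingers; the grasp point (between the pads) lies ctrl.grip_point_offset behind it (ctrl.grip_point_offset is the distance from the TCP to the grasp point, in m); z points along the fingers, y is the line along which they close (so a half turn about z gives the same grasp; the last joint's range is limited). The gripper opens to 85 mm and grips with 20 to 120 N. Pads are 22 mm wide; open, the fingers measure 114 mm over their backs; the gripper's body (76 mm by 85 mm) begins 54 mm behind the grasp point. The pads swing forward as they close: fully open they stand 13 mm farther back than shut.
Start: joints at [0.975, 0.259, 1.535, -0, 1.348, -0.203], TCP at [0.211, 0.508, 0.205] pointing down, gripper open.
Joint ranges: [-3.14, 3.14], [-0.91, 2.08], [0.19, 2.58], [-1.22, 4.36], [0.22, 2.71], [-3.12, 3.12]. Speed limits (rad/s): [2.57, 2.57, 3.14, 3.14, 3.14, 3.14].

### API

Orientations are given as a rotation vector (axis times angle).
In Python, from plant import ctrl, cams gives the robot as it stands. Calls block until the motion is done:
- ctrl.move_ptp(position, orientation): joint-space move of the TCP to a pose.
- ctrl.servo_line(position, rot=None, feed=0.15, guard=None): straight line of the TCP; rot=None keeps the orientation; feed is the mean speed in m/s. With guard (N) it stops when the force on the tool has changed by that much, and returns True; else False.
- ctrl.goto_joints(angles): joint-space move.
- ctrl.move_gripper(opening, force=None): finger opening in m; force is the grip in N (None keeps the last); returns when the fingers have stopped.
- ctrl.pause(seconds).
- ctrl.inverse_kinematics(position, orientation): joint angles nearest the present ones, or None.
- cams.snapshot(name): name is "scene" or "top" or "wrist"; returns the picture (480x640x3 uint8, red, green, blue); there is no depth.
- cams.camera_info(name): a dict with "camera_matrix" (3x3 intrinsics, pixels), "cam_to_world" (4x4, takes a point from camera to world coordinates). Camera axes: x right, y down, z forward; pixel columns grow to the right and rows downward; lengths in m; the calibration is good to about 2 mm. A picture is of the moment at which its call begins: read the wrist's pose just before it. camera_info takes no time and is no camera call; for the wrist camera it gives the pose at the moment of the call.
A pose or a line that the arm cannot do raises ctrl.Unreachable and nothing moves.
- ctrl.sign_off(): hands the job in; it is judged then, once.
Trained networks look in the newest picture that a camera, given by its name, has taken for a name from the list of things; names that differ only in an ending like _2 or _b are one class to them, and where a whole thing is asked for, a point or a joint stands for the part that bears it (a point fixed in the world has none). Each returns a list of dicts, best first, with "p" (0 to 1); they miss things now and then, are a little off and sometimes report something else, mostly with a low value. They report only what shows in the picture. A call takes as long as a camera call.
- cams.silhouettes(name, camera): "mask" (480x640 bool, what is visible of it).
- cams.pinpoint(name, camera): "location" ([x, y, z] in m, in world coordinates, good to about 4 mm: a listed point, or the origin of a listed thing).
Readings, each from a call of its own:
- ctrl.current_time_s(): time.
- ctrl.current_q(): joint angles.
- ctrl.current_dq(): joint speeds.
- ctrl.current_effort(): joint torques, N m.
- ctrl.current_ee_pos(): TCP position.
- ctrl.current_eef_rot(): TCP orientation.
- ctrl.current_force(): force on the tool from outside, world axes, zero at the start.
- ctrl.current_torque(): the same for the moment, N m.
- ctrl.current_gripper_width(): finger opening in m.
- ctrl.current_grip_force(): force on a finger pad.
Only numpy, scipy, OpenCV 4.12 (cv2) and the standard library are available. Lean on these libraries where they do the work, as an engineer would, in place of code of your own. Each camera call takes 0.05 s, during which the arm holds its last target. There are 200 camera calls.

### The job

Two finished plaster casts are lying in the catch tray of the cast trimmer. Put both of them into the grey tote, teeth up and flat on its floor without one lying on the other, setting each down gently rather than dropping it. Casts standing on the bench itself are not finished: leave those where they are.

Things in the scene. Friction and masses are not known exactly. Their poses are not given: they have to be found in the camera images.
- cast_a: Finished cast in the tray: cream plaster dental arch, 66x68x29 mm, 70 g, teeth up. Upright-sided D-shaped base 15 mm high: straight heel face 60 mm long and, parallel to it 54 mm away, a 29 mm front flat. Origin on the underside, z up. Heel-to-front direction (square to both flats) = body x turned +20 deg about z; midway between the flats is body x, y = (3, 3) mm.
- cast_b: Finished cast in the tray, white, same shape and size as cast_a. Origin on the underside, z up. Heel-to-front direction = body x turned -70 deg about z; midway between the flats is body x, y = (3, -3) mm. Both lie in an open steel tray, 320 (left-right) x 200 mm, floor 3 mm, walls 20 mm high, before the grey trimmer, 135 mm tall.
- bench_cast: The cast to leave alone: a cream plaster arch like the others, 61 x 65 x 29 mm, teeth up directly on the bench, either beyond the right side of the tray or beyond the left side of the tote. Origin on the underside, z up.
- tote: Open grey plastic tote, loose, 0.8 kg, outside 280 mm along its x axis and 200 mm along its y axis (rim lip 6 mm wider all round), 50 mm tall; walls and floor 4 mm thick, so inside 272 x 192 mm. Origin at the centre of its underside, z up: the inner floor lies 4 mm above the origin.

How it is judged:
By the outcome, as a careful person would: the job done as asked, in the order asked, and still so for the second after the job is handed in, with the robot touching nothing.
It also fails if it takes over 54 s, if anything falls off the work surface, if the arm or the gripper's body presses on something with over 40 N, if the wrist force passes 120 N, or if a joint passes its speed limit or range.

## Working session

There is one attempt and no reset: what is moved stays moved. The work goes in short steps, each a Python script; the robot and the scene stay as the last script left them, time stands still between calls to the robot, and variables do not carry over. Pictures are saved under pics/ and viewed, at most 10 in all, crops included, and the job is handed in when it is done.

```bash
ls; mkdir -p pics; python3 - <<'E'
from plant import ctrl, cams
import cv2,numpy as np
print(ctrl.grip_point_offset,ctrl.current_eef_rot(),ctrl.current_time_s())
for c in ("top","scene"):
    cv2.imwrite(f"pics/{c}0.png",cams.snapshot(c)[:,:,::-1])
    i=cams.camera_info(c);print(c,np.round(i["camera_matrix"],1).tolist(),np.round(i["cam_to_world"],3).tolist())
    for n in ("cast_a","bench_cast","tote"):
        for d in cams.pinpoint(n,c): print(c,n,round(d["p"],2),np.round(d["location"],4))
        for d in cams.silhouettes(n,c):
            ys,xs=np.nonzero(d["mask"]);print("  sil",n,round(d["p"],2),len(xs),xs.mean().round(),ys.mean().round())
E
```

```text
pics
0.0187 [-6.12949185e-01 -3.08046658e+00  2.71207949e-03] 0.0
top [[480.1, 0.0, 322.7], [0.0, 480.1, 250.2], [0.0, 0.0, 1.0]] [[-0.006, -0.989, 0.15, 0.33], [-1.0, 0.008, 0.009, -0.004], [-0.01, -0.149, -0.989, 1.286], [0.0, 0.0, 0.0, 1.0]]
top cast_a 0.7 [ 0.4701 -0.1977  0.0063]
  sil cast_a 0.84 466 401.0 270.0
  sil cast_a 0.56 419 357.0 269.0
  sil bench_cast 0.71 468 153.0 246.0
top tote 0.95 [ 0.4939  0.2945 -0.0032]
  sil tote 0.92 9048 212.0 261.0
scene [[446.8, 0.0, 319.8], [0.0, 446.8, 243.6], [0.0, 0.0, 1.0]] [[0.699, -0.459, 0.549, -0.166], [-0.715, -0.438, 0.544, -0.671], [-0.009, -0.773, -0.634, 0.844], [0.0, 0.0, 0.0, 1.0]]
scene cast_a 0.85 [ 0.4726 -0.0786  0.0066]
scene cast_a 0.67 [ 0.4718 -0.2068  0.0016]
  sil cast_a 0.84 418 331.0 278.0
  sil cast_a 0.61 445 365.0 301.0
scene bench_cast 0.51 [0.5414 0.4648 0.0041]
  sil bench_cast 0.55 133 228.0 191.0
  sil tote 0.71 161 227.0 190.0
  sil tote 0.66 4942 248.0 215.0
```

View pics/top0.png

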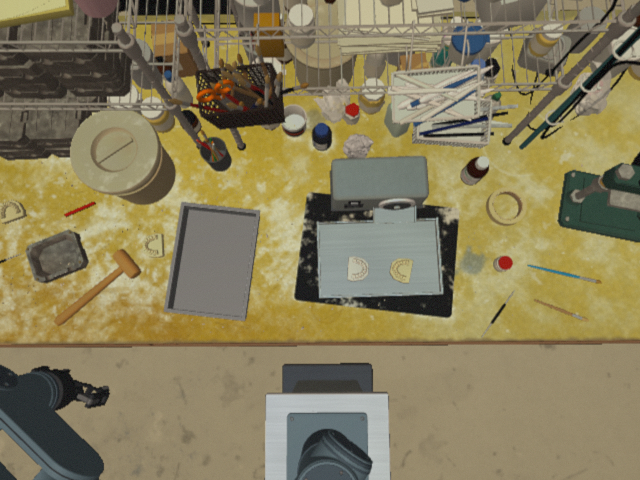

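View pics/scene0.png

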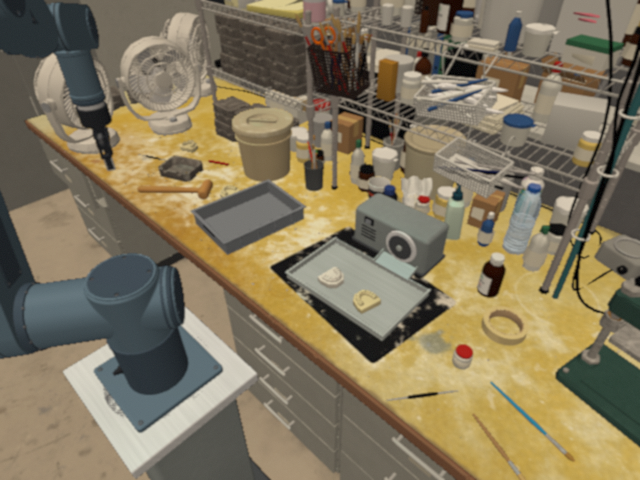

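The white cast is at (357,269) and the cream one at (401,270), both in the tray. The tote is at (212,261). The bench cast at (153,246), left of the tote, stays where it is. Next I'll look at the tray from above with the wrist camera.

```bash
cat > h.py <<'E'
from plant import ctrl, cams
import numpy as np, cv2
from scipy.spatial.transform import Rotation as Rn
def rot(phi):
    c,s=np.cos(phi),np.sin(phi)
    return Rn.from_matrix(np.array([[-s,c,0],[c,s,0],[0,0,-1]]).T).as_rotvec()
def bestrot(pos,phi):
    "down orientation closing along phi (mod pi) with the least joint travel"
    q=ctrl.current_q(); o=[]
    for f in (phi,phi+np.pi):
        r=rot(f) ; j=ctrl.inverse_kinematics(pos,r)
        if j is not None: o.append((np.abs(np.array(j)-q).max(),r))
    return min(o,key=lambda t:t[0])[1]
def pix2w(uv,info,z):
    K,T=np.array(info["camera_matrix"]),np.array(info["cam_to_world"])
    uv=np.atleast_2d(uv).astype(float)
    d=(T[:3,:3]@np.linalg.inv(K)@np.c_[uv,np.ones(len(uv))].T).T
    return T[:3,3]+d*((z-T[2,3])/d[:,2])[:,None]
E
python3 - <<'E'
from h import *
for n,uv in (("white",(357,269)),("cream",(401,270))): print(n,pix2w(uv,cams.camera_info("top"),.02))
p=[0.44,-0.14,0.30]
ctrl.move_ptp(p,bestrot(p,np.pi/2)); print(ctrl.current_time_s(),ctrl.current_q().round(2) if hasattr(ctrl.current_q(),'round') else ctrl.current_q())
i=cams.camera_info("wrist"); im=cams.snapshot("wrist"); cv2.imwrite("pics/w1.png",im[:,:,::-1])
np.savez("w1.npz",K=i["camera_matrix"],T=i["cam_to_world"]); print(np.round(i["cam_to_world"],3).tolist(),i["camera_matrix"])
for n in ("cast_a","bench_cast"):
    for d in cams.pinpoint(n,"wrist"): print(n,round(d["p"],2),np.round(d["location"],4))
for k,d in enumerate(cams.silhouettes("cast_a","wrist")):
    m=d["mask"].astype(np.uint8); np.save(f"m{k}.npy",m); ys,xs=np.nonzero(m); print("sil",d["p"],len(xs),xs.mean(),ys.mean())
E
```

```text
white [[ 0.4705737  -0.08344084  0.02      ]]
cream [[ 0.46707145 -0.19972908  0.02      ]]
3.1667 [-0.55  0.05  1.56  0.    1.54  1.02]
[[0.002, -0.957, -0.289, 0.513], [-1.0, -0.002, -0.0, -0.14], [-0.0, 0.289, -0.957, 0.469], [0.0, 0.0, 0.0, 1.0]] [[431.42442633   0.         322.2601966 ]
 [  0.         431.42442633 235.84030936]
 [  0.           0.           1.        ]]
cast_a 0.85 [ 0.4716 -0.0818  0.0019]
cast_a 0.69 [ 0.473  -0.2019  0.0096]
sil 0.81 3016 268.36007957559684 146.90583554376659
sil 0.61 2966 382.65475387727577 150.118004045853
sil 0.4 1891 5.446853516657853 193.26705446853518
```

View pics/w1.png

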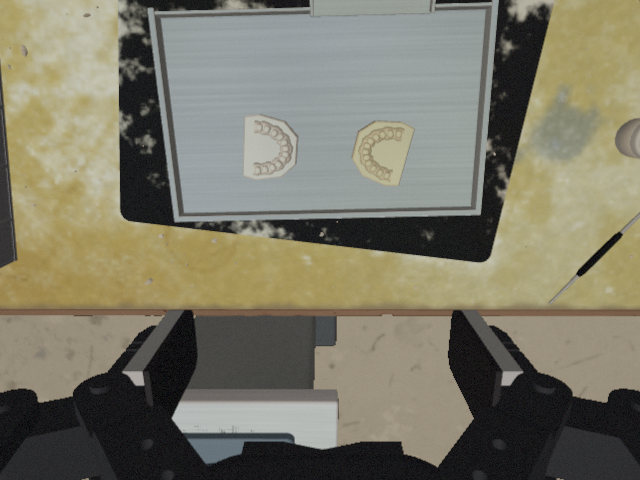

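The wrist view shows the white cast at (268,147) with its heel on the left, and the cream cast at (383,150) with its heel on the right and tilted. Both have free space around them. I'll fit the heel lines and the tote rectangle.

```bash
cat >> h.py <<'E'
def castpose(mask,info,z=0.012):
    "centre between flats and heel->front angle, from the silhouette"
    c=max(cv2.findContours(mask.astype(np.uint8),cv2.RETR_EXTERNAL,cv2.CHAIN_APPROX_NONE)[0],key=cv2.contourArea)
    w=(pix2w(c[:,0],info,z)[:,:2]*1000).astype(np.float32)
    hull=cv2.convexHull(w); ap=cv2.approxPolyDP(hull,3,True)[:,0]
    e=np.roll(ap,-1,0)-ap; L=np.linalg.norm(e,axis=1); k=L.argmax()
    M=cv2.moments(hull); cen=np.array([M["m10"],M["m01"]])/M["m00"]
    t=e[k]/L[k]; mid=ap[k]+e[k]/2; n=np.array([-t[1],t[0]]); n*=np.sign(n@(cen-mid))
    dep=((w-mid)@n); d=dep.max()
    return (mid+n*d/2)/1000,np.arctan2(n[1],n[0]),dict(L=L.round(1),depth=d,cen=cen)
E
python3 - <<'E'
from h import *
f=np.load("w1.npz"); i=dict(camera_matrix=f["K"],cam_to_world=f["T"])
for k in (0,1):
    p,a,d=castpose(np.load(f"m{k}.npy"),i); print(p.round(4),np.degrees(a),d)
cams.snapshot("top"); m=cams.silhouettes("tote","top")[0]["mask"].astype(np.uint8)
c=max(cv2.findContours(m,cv2.RETR_EXTERNAL,cv2.CHAIN_APPROX_NONE)[0],key=cv2.contourArea)
w=pix2w(c[:,0],cams.camera_info("top"),.05)[:,:2].astype(np.float32)*1000
print(cv2.minAreaRect(w))
E
```

```text
[ 0.4703 -0.0868] -95.84481 {'L': array([59.6, 13.6, 27.1, 21.2, 30.7, 17.7, 36.9], dtype=float32), 'depth': np.float32(54.05686), 'cen': array([470.88352202, -83.56437444])}
[ 0.468  -0.1993] 76.2535 {'L': array([18.1, 29. , 22.2, 34.8, 60.9, 14.5, 28.7], dtype=float32), 'depth': np.float32(54.62443), 'cen': array([ 467.72142628, -202.87027854])}
((493.23187255859375, 293.83160400390625), (218.10928344726562, 293.9544982910156), 83.23074340820312)
```

The sizes match (60, 29 and 54 mm), so I'll pick the white cast.

```bash
cat >> h.py <<'E'
def pick(xy,phi):
    ctrl.move_gripper(0.078,40)
    up=[*xy,0.10]; r=bestrot(up,phi); ctrl.move_ptp(up,r)
    ctrl.servo_line([*xy,0.025],feed=0.12)
    hit=ctrl.servo_line([*xy,-0.012],feed=0.03,guard=4)
    z=ctrl.current_ee_pos()[2]; ctrl.servo_line([*xy,z+0.006],feed=0.05)
    ctrl.move_gripper(0.03,40)
    print("touch",hit,z,"w",ctrl.current_gripper_width(),ctrl.current_grip_force(),ctrl.current_time_s())
    return z+.006
def place(xy,phi,zg):
    up=[*xy,0.13]; ctrl.move_ptp(up,bestrot(up,phi))
    ctrl.servo_line([*xy,zg+0.012],feed=0.15)
    hit=ctrl.servo_line([*xy,zg-0.006],feed=0.02,guard=3)
    print("set",hit,ctrl.current_ee_pos()[2]-zg,ctrl.current_gripper_width())
    ctrl.move_gripper(0.078); ctrl.servo_line(up,feed=0.2); print("t",ctrl.current_time_s())
E
python3 - <<'E'
from h import *
xy=[.4703,-.0868]; z=pick(xy,np.radians(84.2))
ctrl.servo_line([*xy,0.13],feed=0.15)
print(z,ctrl.current_gripper_width(),ctrl.current_grip_force())
cv2.imwrite("pics/w2.png",cams.snapshot("wrist")[:,:,::-1]); print(ctrl.current_time_s())
E
```

```text
touch False -0.011832303012164654 w 0.04790189931812231 32.96762519101321 7.4
-0.0058323030121646535 0.02988263502009774 0.0
8.5083
```

View pics/w2.png

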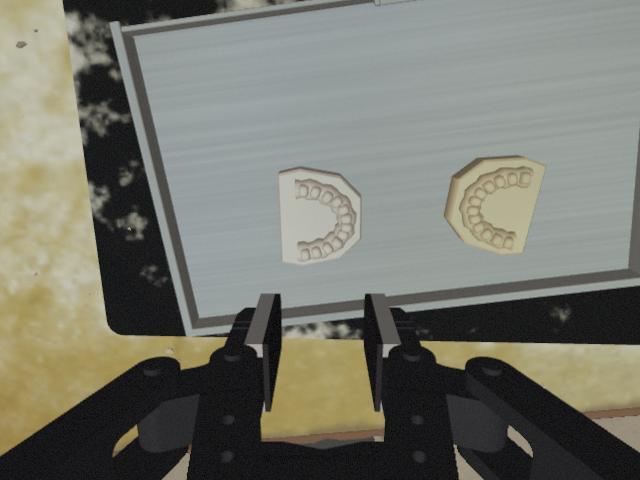

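The grip slipped. It closed at 48 mm on the teeth, too high, and never touched the floor. The white cast is still flat at (320,217). I'll re-measure it and go deeper until the fingers touch the tray.

```bash
sed -i 's/-0.012\],feed=0.03,guard=4/-0.035],feed=0.03,guard=4/; s/ctrl.move_gripper(0.078,40)/ctrl.move_gripper(0.072,40)/; s/\[\*xy,0.025\],feed=0.12/[*xy,-0.008],feed=0.12/; s/z+0.006\]/z+0.004]/; s/z+.006$/z+.004/' h.py
python3 - <<'E'
from h import *
i=cams.camera_info("wrist"); cams.snapshot("wrist")
o=[]
for d in cams.silhouettes("cast_a","wrist"):
    r=castpose(d["mask"],i); o.append(r); print(d["p"],r[0].round(4),np.degrees(r[1]),r[2]["L"].max(),r[2]["depth"])
w=[r for r in o if abs(r[0][1]+.085)<.03 and abs(r[2]["depth"]-54)<4][0]
z=pick(list(w[0]),w[1]); 
ctrl.servo_line([*w[0],z+0.02],feed=0.08)
print(z,ctrl.current_gripper_width(),ctrl.current_grip_force(),ctrl.current_time_s())
E
```

```text
0.9 [ 0.4667 -0.201 ] 77.17364 61.7 60.330685
0.84 [ 0.4695 -0.0864] -96.14852 63.3 55.055046
touch True -0.027925140133714166 w 0.05282355625218185 48.00179151563498 11.6167
-0.023925140133714166 0.05282141817196884 42.1052718849387 12.0167
```

It's held at 52.8 mm, so I'll place it in the far slot and then pick the cream cast.

```bash
python3 - <<'E'
from h import *
p=ctrl.current_ee_pos(); ctrl.servo_line([p[0],p[1],0.09],feed=0.2)
print(ctrl.current_grip_force())
a=np.radians(-6.8); c=np.array([.493,.294])+.062*np.array([np.cos(a),np.sin(a)])
place(list(c),a+np.pi/2,-0.0239)
up=[.445,-.17,.16]; ctrl.move_ptp(up,bestrot(up,np.radians(77)))
i=cams.camera_info("wrist"); im=cams.snapshot("wrist"); cv2.imwrite("pics/w3.png",im[:,:,::-1])
for d in cams.silhouettes("cast_a","wrist"):
    r=castpose(d["mask"],i); print(d["p"],r[0].round(4),np.degrees(r[1]),r[2]["L"].max(),r[2]["depth"])
cv2.imwrite("pics/top1.png",cams.snapshot("top")[180:340,140:460,::-1].repeat(2,0).repeat(2,1)); print(ctrl.current_time_s())
E
```

```text
42.111711096949875
set True -0.0015568042308364317 0.05289420498174822
t 17.1333
0.97 [ 0.4678 -0.1998] 75.57818 60.7 54.535397
19.0
```

View pics/top1.png

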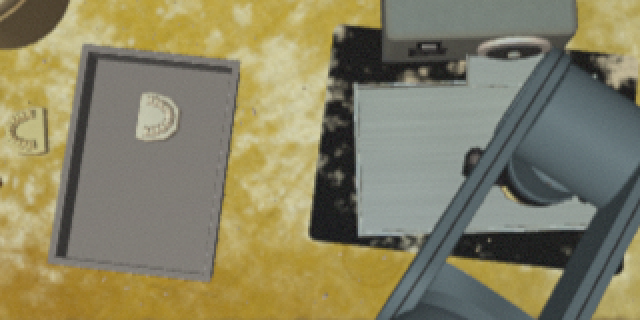

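The white cast is in the far half of the tote, around (157,117) in the crop, and the tote hasn't moved. Now the cream cast.

```bash
python3 - <<'E'
from h import *
xy=[.4678,-.1998]; z=pick(xy,np.radians(75.6))
ctrl.servo_line([*xy,0.09],feed=0.15); w,g=ctrl.current_gripper_width(),ctrl.current_grip_force(); print(w,g)
if w>.05 and g>20:
    a=np.radians(-6.8); c=np.array([.493,.294])-.062*np.array([np.cos(a),np.sin(a)])
    place(list(c),a+np.pi/2,z)
    up=[.36,.27,.28]; ctrl.servo_line(up,feed=0.25)
    cv2.imwrite("pics/w4.png",cams.snapshot("wrist")[:,:,::-1])
    cams.snapshot("top")
    for d in cams.pinpoint("cast_a","top"): print(d["p"],np.round(d["location"],3))
print(ctrl.current_time_s())
E
```

```text
touch True -0.027887906655860335 w 0.0529165221387525 46.997380622119636 21.875
0.05324444023709073 42.27347962092608
set True -0.0015714175347112842 0.053051879946072154
t 27.6917
0.83 [0.437 0.299 0.006]
0.63 [0.552 0.292 0.001]
28.6667
```

View pics/w4.png

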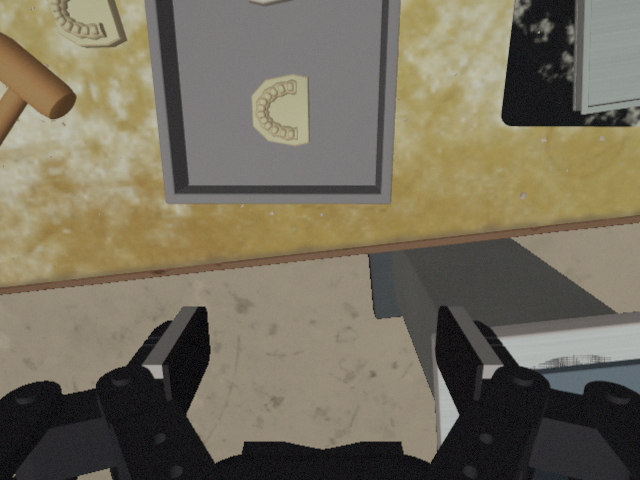

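The cream cast lies flat with its teeth up at (280,110), clear of the white one at the top edge of the picture. The bench cast at (90,20) is untouched, so I'll hand in.

```bash
python3 -c "
from plant import ctrl
print(ctrl.sign_off())"
```

```text
the job is handed in; nothing more can be done
None
```

Both finished casts are in the tote, teeth up, flat and about 12 cm apart, each lowered to contact before release; the bench cast was left alone, and I handed in at about 29 s. My first grip on the white cast closed too high and slipped off its teeth in the tray, so I re-gripped it lower.

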